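# Find and press the hidden catch of the oak parts box

### The job

The oak parts box opens by a hidden catch in the raised rail along its near edge. With the fingers shut, touch down gently on the brass-capped end of the rail and slide a fingertip along the rail's top, without lifting it off, until it drops into the hidden notch; then press the sprung tongue in the notch right down and finish while still holding it down, so that the lid stands ajar. Do not touch the lid itself, pick nothing up, and leave the hood, the lenses and the card rest where they are.

Things in the scene. Friction and masses are not known exactly. Their poses are not given: they have to be found in the camera images.
- box: Fixed oak parts box, 170 (x) by 370 (y) mm. Origin: centre of its underside, on the bench. x points from its near edge to its hinged far edge, y along the rail (to the robot's left at yaw 0), z up. Behind the rail (x -65 to -45 mm) is a 40 mm high ledge, then the lid, its top 52 mm above the bench.
- rail_middle (a point): Half-way along the rail, on its top. The rail is straight, parallel to the box's y, 360 mm long, 16 mm thick, centred at x = -75 mm in the box; its flat top is 85 mm above the bench (even within 0.5 mm), higher than all the rest of the box. The notch's middle lies anywhere within 50 mm of this point either way along the rail: its place is not given, feel for it.
- rail_foot (a point): Point on the bench under the rail's middle. About the notch: the rail has just one, 32 mm long along the rail, open in front and behind, 10 mm deep; its floor is the top of the tongue (catch). A fingertip up to 28 mm wide along the rail fits in, so with shut fingers the line along which they close must lie across the rail.
- brass_end (a point): Centre of the top of the brass cap on one end of the rail (either end), 170 mm along the rail from the box's middle, 85 mm above the bench. The cap is 22 mm long and flush with the rail's top. The slide starts here.
- black_end (a point): The same point of the black cap at the rail's other end.
- catch (a joint): Dark wooden spring tongue, 29 by 13 mm, that fills the bottom of the notch. Joint value in m, how far it is pressed straight down: 0 = up (its top 10 mm below the rail's top), 0.006 = fully down. It takes about 4 N to start and 6 N to hold down, and springs back when let go.
- lid (a joint): The box's lid, 130 by 368 by 8 mm, hinged on the box's far edge. Joint value in rad: 0 = shut. The tongue is linked to it and raises it 15 rad per m of tongue travel, to 0.09 rad (near edge 12 mm up, 64 mm above the bench, so still below a finger in the notch).
- hood_mid (a point): Loose tarnished silver viewer hood, tapered open sleeve 96 mm wide at the foot, 60 mm tall; the point is on its axis, half-way up. To be left alone.
- lens_a_mid (a point): Loose clear lens, 36 by 36 by 10 mm, lying on the bench; its centre. To be left alone.
- lens_b_mid (a point): Second such lens; its centre. To be left alone.
- rest_mid (a point): Loose reddish horn card rest, 30 by 90 mm bar with two brass pins, 47 mm tall; the point is on its middle axis, 20 mm above the bench. To be left alone.

How it is judged:
By the outcome, as a careful person would: the job done as asked, in the order asked, and still so for the second after the job is handed in, while the arm keeps its last pose, push and grip.
It also fails if it takes over 72 s, if anything falls off the work surface, if the arm or the gripper's body presses on something with over 40 N, if the wrist force passes 120 N, or if a joint passes its speed limit or range.

### The arm

A 6-joint arm with a two-finger parallel gripper is mounted at the origin on the work surface. World frame = base frame: x ahead of the robot, y to its left, z up, the work surface at z = 0. Lengths are in m, angles in rad, forces in N, time in s.
With the tool pointing down it reaches from about 0.275 to 0.75 m from the base axis. Payload 10.2 kg.
Tool frame: the origin (TCP) lies midway between the tips of the shut fingers; the grasp point (between the pads) lies 19 mm behind it (env.hold_point_z is the distance from the TCP to the grasp point, in m); x points along the fingers, z is the direction in which the jaws open and shut, and the axes are right-handed (so a half turn about x gives the same grasp; the last joint's range is limited). The gripper opens to 85 mm and grips with 20 to 120 N. Pads are 22 mm wide; open, the fingers measure 114 mm over their backs; the gripper's body (76 mm by 85 mm) begins 54 mm behind the grasp point. The pads swing forward as they close: fully open they stand 13 mm farther back than shut.
Start: joints at [-1.323, 0.313, 1.498, -0, 1.331, -0.223], TCP at [0.238, -0.468, 0.231] pointing down, gripper open.
Joint ranges: [-2.94, 2.94], [-0.97, 2.17], [0.19, 2.56], [-1.23, 4.37], [0.02, 3.11], [-2.88, 2.88]. Speed limits (rad/s): [2.39, 2.39, 3.01, 3.14, 3.14, 3.14].

### API

Orientations are given as a unit quaternion [x, y, z, w].
In Python, from bench import env, kinematics, monitor, eyes, job gives the robot as it stands. The module is installed in compiled form; this text tells all that it offers. Calls block until the motion is done:
- env.reach(position, orientation): joint-space move of the TCP to a pose.
- env.movel(position, velocity=0.15, frame=None, guard=None): straight line of the TCP; frame=None keeps the orientation; velocity is the mean speed in m/s. With guard (N) it stops when the force on the tool has changed by that much, and returns True; else False.
- env.set_joints(angles): joint-space move.
- env.release() and env.close_gripper(effort=None): open the fingers fully, or close them until they stop; effort is the grip in N (None keeps the last).
- env.hold(seconds).
- kinematics.ik(position, orientation): joint angles nearest the present ones, or None.
- monitor.sense(): the state.
- eyes.grab_frame(name): name is "side" or "top"; returns a dict with "frame" (420x560x3 uint8, red, green, blue), "mtx" (3x3 intrinsics, pixels), "view" (4x4, takes a point from world to camera coordinates). Camera axes: x right, y down, z forward; pixel columns grow to the right and rows downward; lengths in m; the calibration is good to about 2 mm. A picture is of the moment at which its call begins. There is no depth.
A pose or a line that the arm cannot do raises env.MotionError and nothing moves.
- job.hand_in(): hands the job in, once; it reports no verdict.
The state is a dict: "clock": time; "joints": joint angles; "qvel": joint speeds; "joint_efforts": joint torques, N m; "position": TCP position; "ee_rot": TCP orientation; "contact_force": force on the tool from outside, world axes, zero at the start; "ft_torque": the same for the moment, N m; "finger_gap": opening from 0.0 (shut) to 1.0 (fully open).
Only numpy, scipy, OpenCV 4.12 (cv2) and the standard library are available. Lean on these libraries where they do the work, as an engineer would, in place of code of your own. Each camera call takes 0.05 s, during which the arm holds its last target. There are 200 camera calls.

## Working session

There is one attempt and no reset: what is moved stays moved. The work goes in short steps, each a Python script; the robot and the scene stay as the last script left them, time stands still between calls to the robot, and variables do not carry over. Pictures are saved under pics/ and viewed, about 8 in all and at most 12, crops included, and the job is handed in when it is done.

```bash
mkdir -p pics
python3 - <<'E'
from bench import env, kinematics, monitor, eyes, job
import cv2
for n in ("top","side"):
    f=eyes.grab_frame(n); cv2.imwrite(f"pics/{n}0.png",f["frame"][:,:,::-1]); print(n,f["mtx"].tolist(),f["view"].tolist())
print(monitor.sense())
E
```

```text
top [[457.1017160220874, 0.0, 282.1181437098155], [0.0, 457.1017160220874, 205.9543769048388], [0.0, 0.0, 1.0]] [[0.016633658797010346, -0.9998139962723528, 0.009761877531110588, 0.07444375920229601], [-0.9812919216947569, -0.018196858907229354, -0.1916638691629742, 0.5852486741832646], [0.19180585447695786, -0.006391180158480563, -0.9814120780816519, 0.970256388896475], [0.0, 0.0, 0.0, 1.0]]
side [[507.5258564403466, 0.0, 281.02462739434503], [0.0, 507.5258564403466, 207.69666957394517], [0.0, 0.0, 1.0]] [[0.946022711909429, -0.32406194085027423, -0.004988691600257817, -0.509323980544476], [-0.2423190628623061, -0.6970042679233351, -0.6748825988793824, 0.2376694309621839], [0.21522662550219668, 0.6396631214858404, -0.7379082535694584, 0.7875458060773554], [0.0, 0.0, 0.0, 1.0]]
{'clock': 0.1, 'joints': array([-1.32340796e+00,  3.13388048e-01,  1.49834260e+00,  9.43729891e-06,
        1.33100044e+00, -2.23400735e-01]), 'qvel': array([-0.00089058, -0.00165227, -0.00293035,  0.00031474,  0.00013551,
       -0.00039408]), 'joint_efforts': array([ 1.80615181e-03, -4.12902009e+01, -2.60140872e+01, -2.50948560e-04,
        3.03059453e-03,  7.01475400e-06]), 'position': array([ 0.23806964, -0.46766887,  0.23080234]), 'ee_rot': array([ 0.36988197,  0.60310976, -0.36931499,  0.60253828]), 'contact_force': array([-0.03627343,  0.37148296,  0.38595604]), 'ft_torque': array([0.06079245, 0.02409084, 0.00871722]), 'finger_gap': 1.002402790728578}
```

View pics/top0.png

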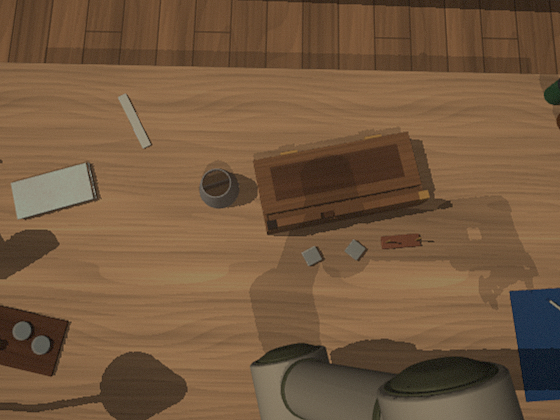

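View pics/side0.png

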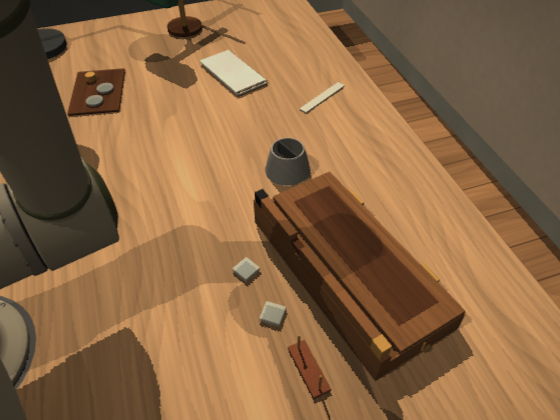

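The top view shows the brass cap near (424,196) and the black cap near (272,226). In the side view, brass is near (381,346) and black near (261,197). A dark patch on the rail, at top (327,214), may be the notch. I'll enlarge both views for accurate pixel positions.

Run:
```python
import cv2
a=cv2.imread("pics/top0.png")[175:245,255:445]; b=cv2.imread("pics/side0.png")[180:370,245:405]
cv2.imwrite("pics/tc.png",cv2.resize(cv2.convertScaleAbs(a,alpha=1.7),None,fx=4,fy=4,interpolation=cv2.INTER_CUBIC))
cv2.imwrite("pics/sc.png",cv2.resize(cv2.convertScaleAbs(b,alpha=1.5),None,fx=3,fy=3,interpolation=cv2.INTER_CUBIC))
```

```text
(no output)
```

View pics/tc.png

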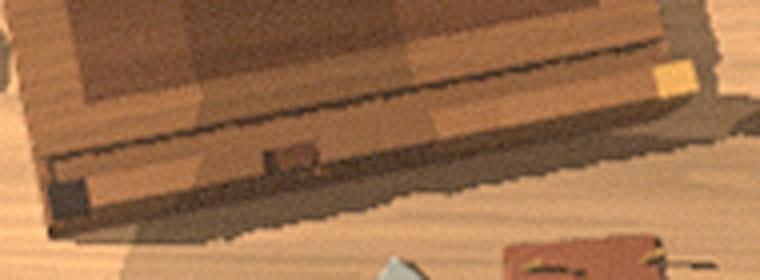

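View pics/sc.png

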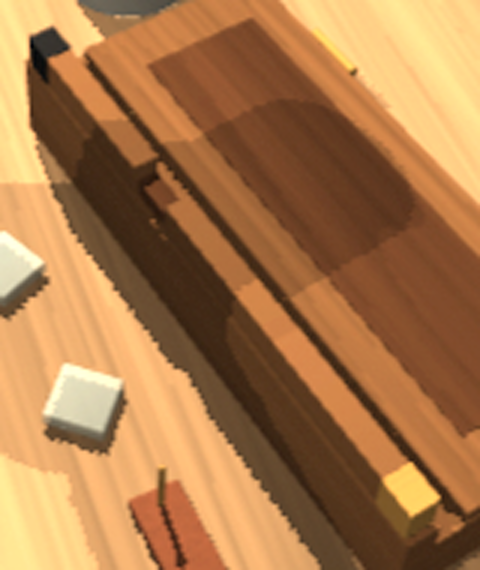

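The enlarged views give these cap-top centres: brass at top (423.7,194.5) and side (382,342), black at top (272.2,224.5) and side (261.7,194.3). The notch is visible at about top (328,215). Next I'll back-project these onto z=0.085.

```bash
cat > h.py <<'E'
from bench import env, kinematics, monitor, eyes, job
import numpy as np
from scipy.spatial.transform import Rotation as R
def proj(n,P):
    f=C[n]; p=f["view"][:3,:3]@P+f["view"][:3,3]; q=f["mtx"]@p; return q[:2]/q[2]
def back(n,uv,z):
    f=C[n]; Rm,t=f["view"][:3,:3],f["view"][:3,3]; c=-Rm.T@t
    d=Rm.T@np.linalg.solve(f["mtx"],[*uv,1.]); return c+d*(z-c[2])/d[2]
C={}
def cams():
    for n in("top","side"): C[n]=eyes.grab_frame(n)
E
python3 - <<'E'
from h import *
cams()
B=[back("top",(423.5,194.3),.085),back("side",(381.8,341.8),.085)]
K=[back("top",(272.0,224.3),.085),back("side",(261.5,194.1),.085)]
for b,k in zip(B,K): print(b,k,np.linalg.norm(b-k),np.arctan2(*(k-b)[[1,0]]))
b,k=np.mean(B,0),np.mean(K,0); m=(b+k)/2;u=(k-b)/np.linalg.norm(k-b)
print(b,k,m,u)
n=back("top",(328,215),.078);print("notch s from mid",(n-m)@u)
n=back("side",(298.5,243),.078);print("notch s from mid",(n-m)@u)
ang=np.arctan2(u[1],u[0])
# jaw axis (tool z) across the rail
for s in(1,-1):
    z=s*np.array([u[1],-u[0],0]);z/=np.linalg.norm(z);x=np.array([0,0,-1.]);y=np.cross(z,x)
    q=R.from_matrix(np.c_[x,y,z]).as_quat();print(q.tolist())
    for p in(b,m,k): print(kinematics.ik([*p[:2],.135],q),kinematics.ik([*p[:2],.08],q))
E
```

```text
[ 0.61010704 -0.22556008  0.085     ] [0.53737691 0.10612884 0.085     ] 0.3395691562109877 1.7866522398573026
[ 0.61166618 -0.22426536  0.085     ] [0.53834338 0.10645558 0.085     ] 0.3387514912106294 1.7889732563176601
[ 0.61088661 -0.22491272  0.085     ] [0.53786014 0.10629221 0.085     ] [ 0.57437338 -0.05931026  0.085     ] [-0.21531562  0.97654451  0.        ]
notch s from mid 0.04513065758485254
notch s from mid 0.04563857793302967
[-0.07657592435219578, 0.7029481686508664, 0.07657592435219578, 0.7029481686508664]
[-5.32392507e-01  6.69679286e-01  1.20214740e+00 -4.44089210e-16
  1.26976597e+00 -7.49407529e-01] [-5.32392507e-01  7.26243064e-01  1.25437972e+00 -4.44089210e-16
  1.16096987e+00 -7.49407529e-01]
[-3.05693913e-01  5.14445127e-01  1.46313481e+00 -4.44089210e-16
  1.16401272e+00 -5.22708936e-01] [-3.05693913e-01  5.81390657e-01  1.51381646e+00 -4.44089210e-16
  1.04638554e+00 -5.22708936e-01]
[-1.86420964e-02  4.55523709e-01  1.55687514e+00 -4.44089210e-16
  1.12919380e+00 -2.35657119e-01] [-1.86420964e-02  5.26775236e-01  1.60785538e+00 -4.44089210e-16
  1.00696204e+00 -2.35657119e-01]
[0.7029481686508664, 0.07657592435219578, -0.7029481686508664, 0.07657592435219578]
[-5.32392507e-01  6.69679286e-01  1.20214740e+00 -4.44089210e-16
  1.26976597e+00  2.39218512e+00] [-5.32392507e-01  7.26243064e-01  1.25437972e+00 -4.44089210e-16
  1.16096987e+00  2.39218512e+00]
[-3.05693913e-01  5.14445127e-01  1.46313481e+00 -4.44089210e-16
  1.16401272e+00  2.61888372e+00] [-3.05693913e-01  5.81390657e-01  1.51381646e+00 -4.44089210e-16
  1.04638554e+00  2.61888372e+00]
None None
```

The two cameras agree within about 2 mm, the cap-to-cap length is 339 mm (340 expected), and the notch looks to be about 45 mm past the middle, towards black. I'll shut the fingers, go above the brass cap and touch down.

```bash
cat >> h.py <<'E'
b=np.array([0.61088661,-0.22491272,.085]);k=np.array([0.53786014,0.10629221,.085]);u=(k-b)/np.linalg.norm(k-b)
q=[-0.07657592435219578, 0.7029481686508664, 0.07657592435219578, 0.7029481686508664]
def st(F0=0):
    s=monitor.sense(); return s["clock"],s["position"],s["contact_force"]-F0,s
E
python3 - <<'E'
from h import *
env.close_gripper(20)
env.reach([*b[:2],.15],q); print(st()[:3],st()[3]["finger_gap"])
env.movel([*b[:2],.098],velocity=.08); env.hold(.2)
t,p,F0,_=st(); np.save("F0.npy",F0); print(t,p,F0)
r=env.movel([*b[:2],.078],velocity=.01,guard=2.5); print(r,st(F0)[:3])
env.hold(.2); print(st(F0)[:3])
cams(); import cv2; cv2.imwrite("pics/touch.png",cv2.resize(C["side"]["frame"][130:400,220:480,::-1],None,fx=2.2,fy=2.2))
E
```

```text
(2.625, array([ 0.61043929, -0.2260938 ,  0.15037217]), array([ 0.10217386,  0.07451556, -0.30485428])) -0.0018152631450657146
3.625 [ 0.61108971 -0.22501296  0.09851627] [-0.07002084  0.33292714  0.64400717]
True (4.875, array([ 0.61088791, -0.22488235,  0.08509454]), array([-0.75887437,  0.46098608,  3.52664489]))
(5.075, array([ 0.61089432, -0.22488947,  0.08508395]), array([-0.30544311,  0.36700787,  4.8580928 ]))
```

View pics/touch.png

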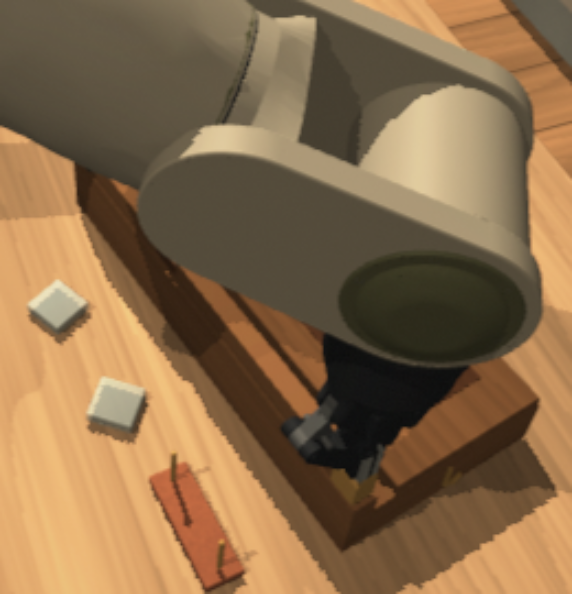

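The fingers are touching the brass cap: z=0.0851 with about 5 N. In the crop the tip sits on the cap near (360,490), and nothing else has been disturbed. Now I'll slide with light force control.

```bash
cat > slide.py <<'E'
from h import *
F0=np.load("F0.npy"); z=.0849; s=0.; t0=st()[0]
while s<.228:
    ds=.01 if s<.18 else .002
    s+=ds; P=b+u*s
    env.movel([P[0],P[1],z],velocity=.035 if ds>.005 else .02)
    t,p,F,_=st(F0); Fu=F@u
    print(f"{t:.2f} s={s*1e3:.0f} real={(p-b)@u*1e3:.1f} z={p[2]*1e3:.2f} zc={z*1e3:.2f} Fz={F[2]:.1f} Fu={Fu:.1f}")
    if p[2]<.0835: print("drop"); break
    if F[2]>25 or abs(Fu)>15: print("abort"); break
    z+=np.clip((F[2]-5)*4e-5,-3e-4,3e-4)
    if t>40: break
E
python3 slide.py
```

```text
5.60 s=10 real=10.8 z=85.08 zc=84.90 Fz=5.6 Fu=1.4
6.03 s=20 real=20.7 z=85.10 zc=84.93 Fz=5.1 Fu=0.7
6.47 s=30 real=30.8 z=85.10 zc=84.93 Fz=5.3 Fu=-1.0
6.90 s=40 real=40.8 z=85.06 zc=84.94 Fz=6.1 Fu=-0.8
7.33 s=50 real=50.9 z=85.08 zc=84.98 Fz=4.9 Fu=-0.6
7.77 s=60 real=60.9 z=85.08 zc=84.98 Fz=6.4 Fu=-2.0
8.20 s=70 real=71.1 z=85.07 zc=85.03 Fz=5.1 Fu=0.0
8.63 s=80 real=81.1 z=85.08 zc=85.04 Fz=5.6 Fu=-1.4
9.07 s=90 real=91.2 z=85.08 zc=85.06 Fz=5.3 Fu=0.5
9.50 s=100 real=101.3 z=85.10 zc=85.07 Fz=6.0 Fu=-0.9
9.93 s=110 real=111.3 z=85.07 zc=85.11 Fz=5.6 Fu=1.3
10.37 s=120 real=121.2 z=85.06 zc=85.13 Fz=5.5 Fu=1.5
10.80 s=130 real=131.1 z=85.06 zc=85.15 Fz=5.3 Fu=2.5
11.23 s=140 real=141.0 z=85.08 zc=85.17 Fz=4.6 Fu=2.3
11.67 s=150 real=150.8 z=85.06 zc=85.15 Fz=3.9 Fu=2.5
12.10 s=160 real=160.6 z=85.08 zc=85.10 Fz=4.4 Fu=1.5
12.53 s=170 real=170.6 z=85.08 zc=85.08 Fz=4.2 Fu=2.0
12.97 s=180 real=180.6 z=85.09 zc=85.05 Fz=4.5 Fu=2.7
13.22 s=182 real=182.0 z=85.07 zc=85.03 Fz=3.3 Fu=-0.6
13.47 s=184 real=183.9 z=85.06 zc=84.96 Fz=3.4 Fu=-3.5
13.72 s=186 real=185.9 z=85.07 zc=84.90 F
[... 258 characters left out ...]
=85.06 zc=84.87 Fz=6.1 Fu=-3.4
15.22 s=198 real=198.1 z=85.08 zc=84.92 Fz=4.3 Fu=-3.5
15.47 s=200 real=200.1 z=85.03 zc=84.89 Fz=4.9 Fu=-3.6
15.72 s=202 real=202.1 z=85.04 zc=84.89 Fz=4.7 Fu=-3.3
15.97 s=204 real=204.1 z=85.00 zc=84.88 Fz=4.3 Fu=-3.1
16.22 s=206 real=206.1 z=84.92 zc=84.85 Fz=4.3 Fu=-2.4
16.47 s=208 real=208.8 z=84.07 zc=84.82 Fz=-0.8 Fu=-1.2
16.72 s=210 real=210.4 z=84.28 zc=84.59 Fz=-0.1 Fu=-1.0
16.97 s=212 real=212.1 z=84.36 zc=84.38 Fz=-0.9 Fu=-0.6
17.22 s=214 real=214.1 z=84.16 zc=84.15 Fz=-0.3 Fu=-0.4
17.47 s=216 real=216.1 z=83.92 zc=83.93 Fz=-1.1 Fu=-0.7
17.72 s=218 real=218.1 z=83.68 zc=83.69 Fz=0.1 Fu=-0.9
17.97 s=220 real=220.1 z=83.48 zc=83.50 Fz=-0.6 Fu=0.0
drop
```

The support vanished at s≈207 mm, and the tip is now inside the notch. Vision puts the notch centre at about 215 mm, so I'll centre there and lower gently to feel the tongue.

Run:
```python
from h import *
F0=np.load("F0.npy"); P=b+u*.215
env.movel([*P[:2],.0825],velocity=.02)
print(env.movel([*P[:2],.072],velocity=.012,guard=2.5)); t,p,F,_=st(F0); print(t,p,F,(p-b)@u)
z=p[2]
if .073<z<.0765:
  for zt in np.arange(.0735,.0668,-.001):
    env.movel([*P[:2],zt],velocity=.01); env.hold(.1); t,p,F,_=st(F0)
    print(f"{t:.2f} zc={zt*1e3:.2f} z={p[2]*1e3:.2f} F={F.round(1)}")
    if F[2]>14: break
```

```text
True
19.0333 [ 0.56454909 -0.01491962  0.07434637] [0.70745058 0.60412638 3.46529241] 0.21504479991945508
19.38 zc=73.50 z=73.55 F=[-2.3 -0.2  2.8]
19.73 zc=72.50 z=72.51 F=[-1.  -0.3  3.1]
20.08 zc=71.50 z=71.56 F=[-0.9 -0.2  3.8]
20.43 zc=70.50 z=70.55 F=[-1.4  0.   4.4]
20.78 zc=69.50 z=69.61 F=[-1.9  1.9  5. ]
21.13 zc=68.50 z=69.00 F=[-2.4  0.2  8.5]
21.48 zc=67.50 z=68.84 F=[-6.6  1.3 16.1]
```

Run:
```python
from h import *
import cv2
F0=np.load("F0.npy")
for _ in range(3):
    env.hold(.7); t,p,F,_=st(F0); print(t,p,F)
cams(); a=C["side"]["frame"][150:390,220:480,::-1]; c=C["top"]["frame"][110:280,180:450,::-1]
cv2.imwrite("pics/end.png",np.hstack([cv2.resize(a,(400,369)),cv2.resize(c,(400,369))]))
```

```text
22.1833 [ 0.56467234 -0.01494558  0.06882684] [-6.88809042  0.96036949 16.60153678]
22.8833 [ 0.56467924 -0.01496089  0.06883992] [-6.36460606  0.88867132 16.48931033]
23.5833 [ 0.56468852 -0.01495124  0.06885018] [-5.5507789   1.69412922 15.85849885]
```

View pics/end.png

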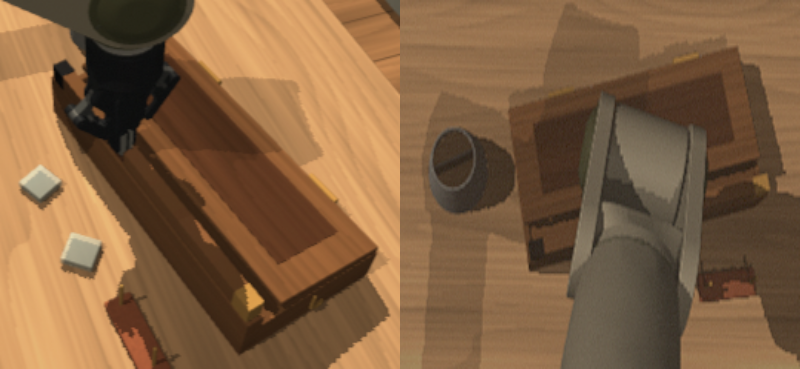

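The picture shows the fingertip in the notch near (122,145), the lid raised with a dark gap along its near and right edges, near (330,270), and the hood, lenses and rest in place. The force is steady at about 16 N against the stop, so I'm handing in.

```bash
python3 -c "
from h import *
print(st(np.load('F0.npy'))[:3]); job.hand_in()"
```

```text
(23.6833, array([ 0.56467877, -0.01493674,  0.06883292]), array([-7.55620933,  0.68703544, 16.08332721]))
the job is handed in; nothing more can be done
```

I handed the job in with the fingertip holding the tongue fully down and the lid standing ajar.

- **Slide:** I shut the fingers and touched down on the brass cap at about 5 N. I then slid along the rail at about 3–6 N, keeping contact until the rail top gave way about 207 mm from the cap.
- **Notch:** After the edge the slide ran on about 13 mm inside the notch. I then centred the tip at 215 mm, the notch position seen in the images, and found the tongue's top at z ≈ 74.3 mm.
- **Press:** I pressed until the tongue reached its stop at z ≈ 68.8 mm.

**Last checks:**
- The position held steady at the stop with about 16 N of downward force for over 2 s. There was also a small sideways force of about 7 N.
- The last picture showed the lid raised, with a gap along its edge.
- The hood, lenses and card rest looked undisturbed, judged by eye only.
- Nothing failed, and the job took 23.7 s on the robot clock.

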